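# Clip the brush label onto the workshop shelf

### The arm

A 6-joint arm with a two-finger parallel gripper is mounted at the origin on the work surface. World frame = base frame: x ahead of the robot, y to its left, z up, the work surface at z = 0. Lengths are in m, angles in rad, forces in N, time in s.
With the tool pointing down it reaches from about 0.25 to 0.725 m from the base axis. Payload 4 kg.
Tool frame: the origin (TCP) lies midway between the tips of the shut fingers; the grasp point (between the pads) lies 19 mm behind it; z points along the fingers, y is the line along which they close (so a half turn about z gives the same grasp; the last joint's range is limited). The gripper opens to 85 mm and grips with 20 to 120 N. Pads are 22 mm wide; open, the fingers measure 114 mm over their backs; the gripper's body (76 mm by 85 mm) begins 54 mm behind the grasp point. The pads swing forward as they close: fully open they stand 13 mm farther back than shut.
Start: joints at [1.195, 0.241, 0.005, 1.335, 0, 1.571], TCP at [0.184, 0.465, 0.231] pointing down, gripper open.
Joint ranges: [-2.72, 2.72], [-1.05, 1.87], [-1.09, 1.28], [-1.99, 2.15], [-1.42, 1.44], [-3.14, 3.14]. Speed limits (rad/s): [2.79, 2.79, 3.14, 3.14, 3.14, 3.14].

### API

Orientations are given as a unit quaternion [x, y, z, w].
In Python, from workcell import get_obs, camera, job_done, silhouettes gives the robot as it stands. The module is installed in compiled form; this text tells all that it offers.
- The arm moves only by the tool drive_tool, never from a script. Its argument "increments" is a list of rows, each a list of 3 entries, a list of its own where there are three numbers: the shift along the world's x, y, z in mm, then the turn, a rotation vector about the world's x, y, z in degrees, then the opening, from 0 (shut) to 1 (fully open). A call has 1 to 8 rows; each row shifts and turns the commanded pose from where the row before left it; what a row does not reach is not made up. A row lasts 1/12 s, in which the tool goes at most 41.7 mm and 7.16 degrees, less where a joint would pass 70% of its speed; a pose out of reach is approached as far as the arm can. A call is refused whole if a number of a shift passes 41.7 or a number of a turn 7.16, either way. A call with a gripper value outside its range is refused whole. The fingers move at their own pace and stop on an object; the grip force is fixed at half the most. Time passes only in rows, so rows that do not move let the fingers close. It gives the time, the measured TCP pose, the force, the opening and the grip force at its end, in the units of the state.
- get_obs(): the state, without advancing time (a new reading comes with each control period).
- camera(name): name is "scene" or "top"; returns a dict with "image" (420x560x3 uint8, red, green, blue), "K" (3x3 intrinsics, pixels), "k1" (the pictures are not rectified: a ray, as slopes to the right and down, at radius r is drawn at 1 + k1 r^2 times it, then the intrinsics apply), "view" (4x4, takes a point from world to camera coordinates). Camera axes: x right, y down, z forward; pixel columns grow to the right and rows downward; lengths in m; the calibration is good to about 2 mm. A picture is of the moment at which its call begins. There is no depth.
- job_done(): hands the job in; it is judged then, once.
Trained networks look in a picture, given as the dict that the camera call returned (one of the last four; its "shot" number tells which), for a name from the list of things; names that differ only in an ending like _2 or _b are one class to them, and where a whole thing is asked for, a point or a joint stands for the part that bears it (a point fixed in the world has none). Each returns a list of dicts, best first, with "conf" (0 to 1); they miss things now and then, are a little off and sometimes report something else, mostly with a low value. They report only what shows in the picture. A call takes as long as a camera call. They do not tell look-alikes from the thing itself.
- silhouettes(query, picture): "region" (420x560 bool, what is visible of it) and "bbox" ([left, top, right, bottom] in pixels, round what is visible of it).
The state is a dict: "clock": time; "joint_pos": joint angles; "joint_vel": joint speeds; "tau": joint torques, N m; "eef_pos": TCP position; "tool_rot": TCP orientation; "ft_force": force on the tool from outside, world axes, zero at the start; "ft_torque": the same for the moment, N m; "grip_width": finger opening in m; "grasp_force": force on a finger pad.
Only numpy, scipy, OpenCV 4.12 (cv2) and the standard library are available. Lean on these libraries where they do the work, as an engineer would, in place of code of your own. Each camera call takes 0.05 s, during which the arm holds its last target. There are 200 camera calls.

### The job

Pick up the wide label holder and clip it over the front lip of the grey riser shelf, card facing out towards you and centred in front of the mug of brushes: push it straight down, feel its spring give way, and go on until it sits fully home, without ramming it. Finish still holding it pressed firmly down there (do not let go) so that I can tighten its grub screw, and leave everything else where it stands.

Things in the scene. Friction and masses are not known exactly. Their poses are not given: they have to be found in the camera images.
- label_holder: The wide clip-on label holder, upright on the bench on its own clip, card roughly towards the robot (within 35 degrees). 62 mm wide (y), 80 mm tall, 0.1 to 0.15 kg. Origin: middle of its underside; z up, x through its thickness; card and grub screw are on its own -x side. Foot to 28 mm up: aluminium saddle, 14 mm thick, 20 mm over its flared feet.
- holder_frame (a point): Middle of the label holder's upright card frame, 54 mm above its underside: a plain flat block 10 mm thick (x), 62 mm wide (y), from 28 to 80 mm above the underside; may be gripped by its faces or by its edges.
- slot_roof (a point): Middle of the roof of the slot in the label holder's saddle, 18 mm above its underside. The slot runs along y and opens downwards: 6 mm wide (x -3 to +3 mm), mouth flared to 13 mm. A sprung leaf on its +x side narrows it to 2.5 mm at 8 mm above the underside; pushed down over the lip it gives way at about 3 to 8 N, then rubs with 1 to 4 N until the roof meets the lip.
- holder_screw (a point): End of the label holder's knurled grub screw: 13 mm to the holder's -x (card side), 11.5 mm above its underside.
- shelf: Grey folded-steel riser shelf fixed to the bench, 460 mm long (y), 180 mm deep (x), turned up to 9 degrees either way; origin at bench height under its middle. Floor 70 mm above the bench. Its upturned front lip, on the robot's side (-x), is a plain 3 mm sheet, 87 to 90 mm in front of the origin, 440 mm long, top edge 95 mm above the bench.
- lip_mid (a point): Middle of the top edge of the shelf's front lip (middle of its thickness), 95 mm above the bench; axes as the shelf. With the holder fully home the slot's roof rests on this edge: the holder's underside is then 18 mm below it (77 mm above the bench), the lip inside the slot. Lip and shelf do not give; a firm press on a seated holder is 12 to 20 N.
- brush_mug: White mug, 74 mm across and 85 mm tall, handle at the back (+x), with four paint brushes standing in it up to 172 mm; stands on the shelf floor in one of three places (left, middle, right), 100 to 115 mm behind the lip. Origin: centre of its underside; axes as the shelf.
- jar: Bystander: round glass jar with a lid, 76 mm across, 75 mm tall, on the shelf. Origin under its middle.
- tin: Bystander: white rectangular can 70 x 85 x 90 mm (102 mm with its cap), on the shelf. Origin under its middle.
- small_holder: Bystander: a smaller label holder of the same kind, 34 mm wide and 56 mm tall, standing on the bench. Not the one wanted. Origin under its middle.
- paint_bottle: Bystander: brown bottle, 68 mm across, 210 mm tall, on the bench. Origin under its middle.
- screwdriver: Bystander: screwdriver, 170 mm long, lying on the bench. Origin near the middle of its length.
- ply_animal: Bystander: flat plywood animal, about 150 x 110 mm, 6 mm thick, lying on the bench.
- tape_roll: Bystander: roll of paper tape, 90 mm across, 25 mm high, lying flat on the bench.
- palette: Bystander: flat white paint palette 75 x 150 x 10 mm on the bench.
There are look-alikes about, which are no part of the job. What is shaped like the label_holder but yellow is not meant.

How it is judged:
By the outcome, as a careful person would: the job done as asked, in the order asked, and still so for the second after the job is handed in, while the arm keeps its last pose, push and grip.
It also fails if it takes over 48 s, if anything falls off the work surface, if the arm or the gripper's body presses on something with over 40 N, if the wrist force passes 120 N, or if a joint passes its speed limit or range.

## Working session

There is one attempt and no reset: what is moved stays moved. The work goes in short steps, Python scripts to look and compute and a tool call to move; the robot and the scene stay as the last step left them, time stands still between calls to the robot, and variables do not carry over. Pictures are saved under pics/ and viewed, at most 10 in all, crops included, and the job is handed in when it is done.

Besides the shell and the picture viewer there is one more tool, called after "Call:" as name(argument=value, ...), one argument or row to a line, values as JSON. drive_tool: Moves the arm, as the interface text tells. Its arguments: {"type":"object","properties":{"increments":{"type":"array"}},"required":["increments"]}

```bash
mkdir -p pics; cat > h.py <<'E'
import numpy as np, cv2
from workcell import get_obs, camera, job_done, silhouettes
def ray(c,px):
    K=c["K"];k=c["k1"]
    d=np.array([(px[0]-K[0,2])/K[0,0],(px[1]-K[1,2])/K[1,1]]);s=d.copy()
    for _ in range(20): s=d/(1+k*(s@s))
    V=c["view"];R=V[:3,:3]
    return -R.T@V[:3,3], R.T@np.array([s[0],s[1],1])
def at_z(c,px,z):
    o,d=ray(c,px); return o+d*(z-o[2])/d[2]
def proj(c,P):
    P=np.atleast_2d(P);V=c["view"];q=P@V[:3,:3].T+V[:3,3];s=q[:,:2]/q[:,2:]
    s=s*(1+c["k1"]*(s**2).sum(1,keepdims=True));K=c["K"]
    return s*[K[0,0],K[1,1]]+[K[0,2],K[1,2]]
def save(n,im): cv2.imwrite("pics/"+n+".png",np.ascontiguousarray(im[:,:,::-1]))
E
python3 - <<'E'
from h import *
np.set_printoptions(precision=3,suppress=True)
ims=[]
for n in("scene","top"):
    c=camera(n);ims.append(c["image"]);save(n,c["image"])
    print(n,c["view"].tolist(),c["K"][0,0],c["k1"])
    for q in("label_holder","small_holder","shelf","brush_mug","holder_screw","jar","tin","paint_bottle"):
        for s in silhouettes(q,c)[:4]:
            print(q,round(s["conf"],2),s["bbox"],s["region"].sum())
print(get_obs())
E
```

```text
scene [[-0.6845767094169534, 0.7289095058720931, -0.0067573051697964815, 0.34893924635987766], [0.5575182641222172, 0.5175925936993223, -0.6490541519147367, -0.26666367594030854], [-0.4696042100471483, -0.4480946765996108, -0.7607121970292604, 1.6038659946518279], [0.0, 0.0, 0.0, 1.0]] 524.2023862886416 -0.11421388776835566
label_holder 0.87 [270.2, 186.5, 290.9, 214.0] 412
label_holder 0.85 [236.7, 176.2, 262.8, 198.9] 572
label_holder 0.76 [296.2, 167.8, 321.0, 193.4] 519
small_holder 0.75 [350.3, 237.4, 364.3, 262.7] 217
small_holder 0.64 [229.3, 248.9, 280.6, 309.7] 2004
small_holder 0.54 [270.5, 185.6, 292.6, 214.8] 480
shelf 0.67 [143.2, 173.6, 322.2, 353.0] 9831
shelf 0.67 [348.3, 236.2, 364.8, 263.0] 251
brush_mug 0.58 [198.8, 201.2, 238.8, 261.8] 1456
holder_screw 0.93 [235.7, 174.2, 264.2, 197.4] 610
holder_screw 0.72 [294.8, 166.1, 320.2, 190.9] 558
holder_screw 0.68 [274.8, 183.4, 295.6, 219.2] 463
holder_screw 0.41 [163.8, 181.5, 201.9, 225.9] 1107
tin 0.7 [229.3, 248.7, 279.4, 306.5] 2130
paint_bottle 0.89 [217.5, 74.0, 244.8, 140.6] 1307
top [[-0.003087967459124587, -0
[... 538 characters left out ...]
 7440
brush_mug 0.95 [271.9, 133.4, 298.6, 167.1] 644
holder_screw 0.57 [288.1, 234.2, 308.4, 242.8] 148
jar 0.93 [327.4, 143.2, 352.5, 172.4] 589
tin 0.59 [225.6, 131.6, 262.8, 162.1] 921
paint_bottle 0.59 [391.2, 262.5, 426.6, 291.3] 740
{'clock': 0.9, 'joint_pos': array([ 1.195,  0.241,  0.005,  1.335, -0.   ,  1.571]), 'joint_vel': array([ 0.001, -0.001, -0.   , -0.   ,  0.   ,  0.001]), 'tau': array([ -0.001, -37.22 ,  25.269,   0.001,  -0.   ,   0.   ]), 'eef_pos': array([0.184, 0.465, 0.231]), 'tool_rot': array([0.187, 0.982, 0.   , 0.   ]), 'ft_force': array([ 0.008,  0.137, -0.538]), 'ft_torque': array([-0.015, -0.01 ,  0.007]), 'grasp_force': 0.0, 'grip_width': 0.08520309332174048}
```

View pics/scene.png

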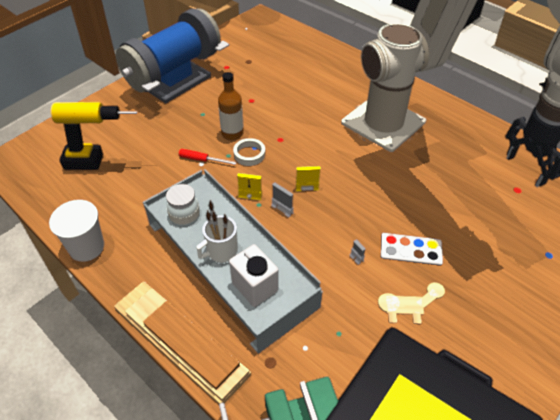

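View pics/top.png

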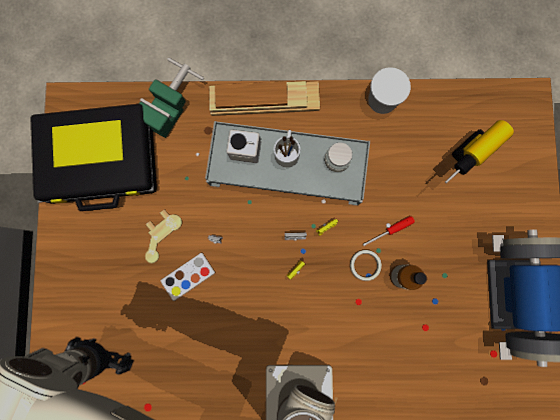

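Candidates for the wanted holder:
- Wide grey: scene (282,200), top (295,236).
- Yellow look-alikes: scene (250,187) and (308,179), top (328,227) and (295,269).
- Small grey one: scene (357,251), top (215,239).

I choose the wide grey holder. Next, a close crop to check it.

```bash
python3 - <<'E'
from h import *
a=camera("scene")["image"][155:235,225:330];b=camera("top")["image"][205:285,270:375]
z=lambda i:cv2.resize(i,None,fx=3.8,fy=3.8*1,interpolation=cv2.INTER_CUBIC)
save("crop",np.hstack([z(a),z(b)])[:600,:800])
E
```

```text
(no output)
```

View pics/crop.png

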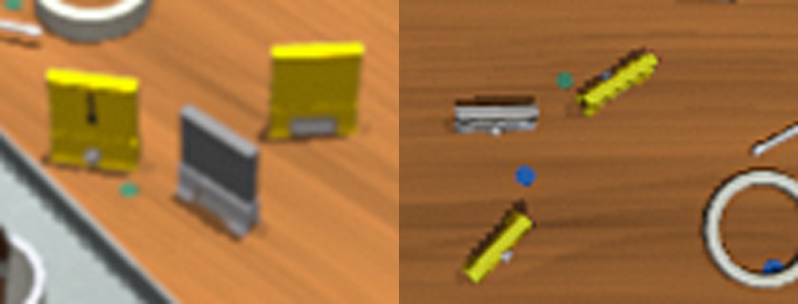

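The crop shows the wide grey holder at scene (282,200) and top (295,236). In the top view its grub screw is on the robot's side, at about (296,239). The yellow ones are clearly separate. Now I'll fit the poses.

```bash
cat > fit.py <<'E'
from h import *
from scipy.optimize import minimize
np.set_printoptions(precision=4,suppress=True)
def box(x0,x1,y0,y1,z0,z1): return np.array([[x,y,z] for x in(x0,x1) for y in(y0,y1) for z in(z0,z1)])
W=.031
PARTS=[box(-.005,.005,-W,W,.028,.08),box(-.007,.007,-W,W,.006,.028),box(-.01,.01,-W,W,0,.006)]
def pose(P,p): 
    c,s=np.cos(p[2]),np.sin(p[2]); return P@np.array([[c,s,0],[-s,c,0],[0,0,1]])+[p[0],p[1],p[3] if len(p)>3 else 0]
S=8
def render(c,p,win):
    u0,v0,u1,v1=win;m=np.zeros(((v1-v0)*S,(u1-u0)*S),np.uint8)
    for P in PARTS:
        q=(proj(c,pose(P,p))-[u0-.5,v0-.5])*S
        cv2.fillConvexPoly(m,cv2.convexHull(q.round().astype(np.int32)),1)
    return cv2.resize(m.astype(np.float32),None,fx=1/S,fy=1/S,interpolation=cv2.INTER_AREA)
E
python3 - <<'E'
from fit import *
sc,tp=camera("scene"),camera("top")
def grey(c,win):
    u0,v0,u1,v1=win;i=c["image"][v0:v1,u0:u1];h=cv2.cvtColor(i,cv2.COLOR_RGB2HSV).astype(float)
    return ((h[...,1]<90)&(h[...,2]>45)).astype(np.float32)
ws,wt=(264,178,296,222),(278,226,314,250)
gs,gt=grey(sc,ws),grey(tp,wt)
for g in(gs,gt): print("\n".join("".join("#" if x else "." for x in r) for r in g))
f=lambda p:np.abs(render(sc,p,ws)-gs).sum()+np.abs(render(tp,p,wt)-gt).sum()
p0=at_z(tp,(295,235),.06)
best=min((minimize(f,[p0[0],p0[1],a],method="Nelder-Mead",options=dict(initial_simplex=[[p0[0],p0[1],a],[p0[0]+.01,p0[1],a],[p0[0],p0[1]+.01,a],[p0[0],p0[1],a+.15]])) for a in(-.4,-.2,0,.2,.4)),key=lambda r:r.fun)
print(p0,best.x,best.fun,gs.sum(),gt.sum())
for w,c,g in((ws,sc,gs),(wt,tp,gt)):
  print(np.abs(render(c,best.x,w)-g).sum())
# individual
for n,ff in(("s",lambda p:np.abs(render(sc,p,ws)-gs).sum()),("t",lambda p:np.abs(render(tp,p,wt)-gt).sum())):
  x=best.x;r=minimize(ff,x,method="Nelder-Mead",options=dict(initial_simplex=[x,x+[.006,0,0],x+[0,.006,0],x+[0,0,.1]]));print(n,r.x,r.fun)
for c in(sc,tp): print("cam",ray(c,(280,210))[0])
a=cv2.resize(sc["image"][165:350,140:325],None,fx=2.15,fy=2.15,interpolation=cv2.INTER_CUBIC)
b=cv2.resize(tp["image"][115:210,200:372],None,fx=2.3,fy=2.3,interpolation=cv2.INTER_CUBIC)
o=np.zeros((400,800,3),np.uint8);o[:a.shape[0],:a.shape[1]]=a;o[:b.shape[0],400:400+b.shape[1]]=b[:,:400];save("shelf",o)
E
```

```text
................................
................................
................................
................................
................................
.........####...................
........#######.................
.........#######................
.........#########..............
.........##########.............
.........############...........
.........#############..........
.........###############........
.........#################......
.........##################.....
.........###################....
.........####################...
.........####################...
.........###################....
.........###################....
........####################....
........####################....
........####################....
........####################....
........####################....
........####################....
........####################....
........####################....
........####################....
.........####################...
.............################...
...............##############...
................#############...
...........
[... 753 characters left out ...]
.....
.......#####################........
.......#####################........
.......############.................
................##..................
....................................
....................................
....................................
....................................
....................................
....................................
....................................
........................##..........
.......................#...#........
[0.4744 0.0081 0.06  ] [ 0.4753  0.0069 -0.006 ] 73.25 497.0 150.0
51.765625
21.484375
s [ 0.4753  0.0064 -0.0446] 47.515625
t [0.4755 0.0076 0.0281] 19.546875
cam [1.1407 0.6024 1.0494]
cam [0.3878 0.0383 1.3965]
```

View pics/shelf.png

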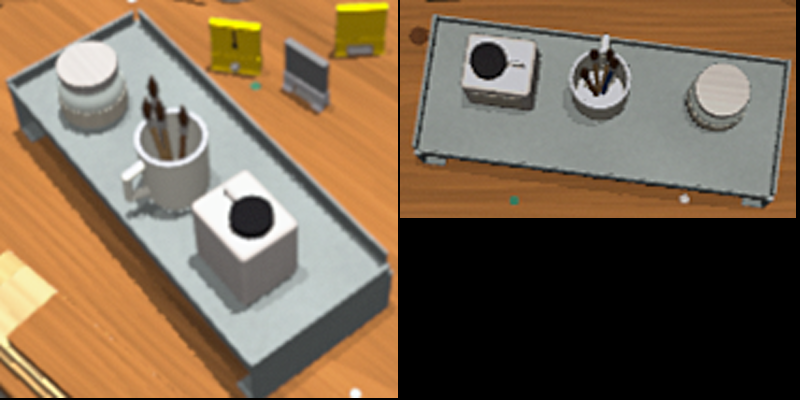

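```bash
python3 - <<'E'
from h import *
np.set_printoptions(precision=3,suppress=True,linewidth=200)
sc,tp=camera("scene"),camera("top")
A,B=at_z(tp,(206.5,182),.095),at_z(tp,(361,200.6),.095)
print(A,B,np.linalg.norm(A-B))
yaw=np.arctan2(-(A-B)[0],(A-B)[1]);print("yaw",yaw)
M=(A+B)/2
def samp(c,P):
    q=proj(c,P.reshape(-1,3)).astype(np.float32)
    g=cv2.cvtColor(c["image"],cv2.COLOR_RGB2GRAY)
    return cv2.remap(g,q[:,:1],q[:,1:],cv2.INTER_CUBIC).reshape(P.shape[:2]).astype(float)
off=np.arange(-.03,.0301,.0015);t=np.linspace(-.17,.17,120)
for n,c in(("top",tp),("scene",sc)):
  best=None
  for y in np.arange(yaw-.05,yaw+.051,.004):
    u=np.array([-np.sin(y),np.cos(y),0]);v=np.array([np.cos(y),np.sin(y),0])
    P=M+off[:,None,None]*v+t[None,:,None]*u
    pr=samp(c,P).mean(1);s=np.abs(np.diff(pr)).max()
    if best is None or s>best[0]: best=(s,y,pr)
  print(n,best[0],best[1]);print(np.c_[off*1000,best[2]].T.round(0).astype(int))
# rectified views at z=.095, yaw 0: 1mm/px, x .48..(up) , y .3..-.2
xs=np.arange(.64,.50,-.001);ys=np.arange(.27,-.21,-.001)
outs=[]
for c in(tp,sc):
  P=np.stack(np.broadcast_arrays(xs[:,None],ys[None,:],.095),-1)
  q=proj(c,P.reshape(-1,3)).astype(np.float32).reshape(len(xs),len(ys),2)
  outs.append(cv2.remap(c["image"],q[...,0],q[...,1],cv2.INTER_CUBIC))
save("rect",cv2.resize(np.vstack(outs),None,fx=1.66,fy=1.66))
E
```

```text
[0.626 0.263 0.095] [ 0.57  -0.18   0.095] 0.4460464184398037
yaw -0.12666650636771407
top 39.324999999999996 -0.13666650636771405
[[-30 -28 -27 -25 -24 -22 -21 -19 -18 -16 -15 -13 -12 -10  -9  -7  -6  -4  -3  -1   0   2   3   5   6   8   9  11  12  14  15  17  18  20  21  23  24  26  27  29  30]
 [107 107 106 106 106 106 106 105 101  94  90  91  92  91  90  90  90  89  76  53  43  62 101 137 154 154 152 151 150 150 150 149 149 149 149 149 149 149 149 149 148]]
scene 33.733333333333334 -0.13666650636771405
[[-30 -28 -27 -25 -24 -22 -21 -19 -18 -16 -15 -13 -12 -10  -9  -7  -6  -4  -3  -1   0   2   3   5   6   8   9  11  12  14  15  17  18  20  21  23  24  26  27  29  30]
 [142 143 143 143 143 143 144 144 145 145 146 147 147 148 148 148 148 148 149 151 157 166 173 168 145 112  81  65  62  65  72  86 106 132 160 182 195 199 199 198 197]]
```

View pics/rect.png

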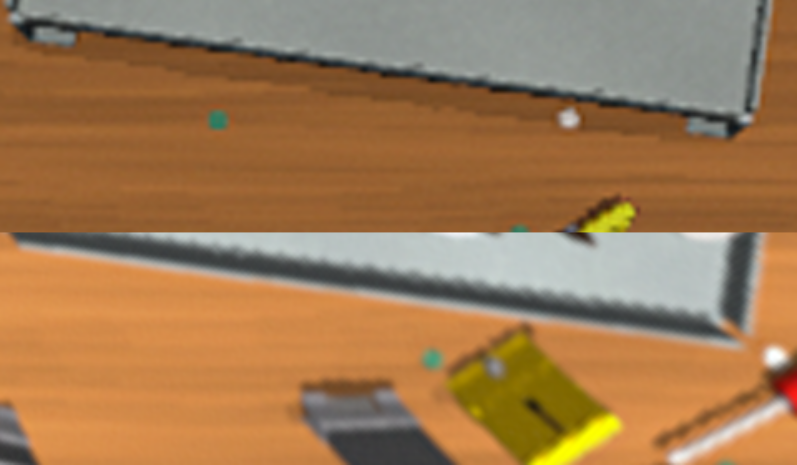

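```bash
python3 - <<'E'
from fit import *
sc,tp=camera("scene"),camera("top")
y=-.137;u=np.array([-np.sin(y),np.cos(y),0]);v=np.array([np.cos(y),np.sin(y),0])
A,B=at_z(tp,(206.5,182),.095),at_z(tp,(361,200.6),.095);L=(A+B)/2+.0038*v
for c,px in((tp,(287,150.5)),(sc,(220,228.7))):
    P=at_z(c,px,.155);d=P-L;print("mug",P,"behind",d@v,"along",d@u)
    # target lip point
    print("target",L+u*(d@u),L)
    rim=P+.037*np.c_[np.cos(np.linspace(0,6.28,9)),np.sin(np.linspace(0,6.28,9)),np.zeros(9)]
    o=sc if c is tp else tp
    print("reproj in other",proj(o,P))
for e in ((.22),(-.22)): print("lip ends px",proj(tp,L+u*e),proj(sc,L+u*e))
E
```

```text
mug [0.702  0.0306 0.155 ] behind 0.10102110295546979 along 0.0036370003139138476
target [0.6019 0.0444 0.095 ] [0.6014 0.0408 0.095 ]
reproj in other [[220.5292 226.5234]]
mug [0.707  0.0341 0.155 ] behind 0.1054245069941613 along 0.007845971651124273
target [0.6025 0.0485 0.095 ] [0.6014 0.0408 0.095 ]
reproj in other [[285.7001 148.7652]]
lip ends px [[207.8541 180.0656]] [[319.9413 281.8219]]
lip ends px [[360.0059 199.9477]] [[204.1337 168.7065]]
```

Call:
drive_tool(
  increments=[
    [[18.2,-28.6,0],[0,0,-4.3],1],
    [[18.2,-28.6,0],[0,0,-4.3],1],
    [[18.2,-28.6,0],[0,0,-4.3],1],
    [[18.2,-28.6,0],[0,0,-4.3],1],
    [[18.2,-28.6,0],[0,0,-4.3],1],
    [[18.2,-28.6,0],[0,0,-4.3],1],
    [[18.2,-28.6,0],[0,0,-4.3],1],
    [[18.2,-28.6,0],[0,0,-4.3],1],
  ],
)

```text
clock: 1.97
eef_pos: [0.3297, 0.2349, 0.2315]
tool_rot: [0.47, 0.882, 0.0, 0.0]
ft_force: [0.5, -0.2, 0.2]
grip_width: 0.0852
grasp_force: 0.0
```

Call:
drive_tool(
  increments=[
    [[18.2,-28.6,0],[0,0,-4.3],1],
    [[18.2,-28.6,0],[0,0,-4.3],1],
    [[18.2,-28.6,0],[0,0,-4.3],1],
    [[18.2,-28.6,0],[0,0,-4.3],1],
    [[18.2,-28.6,0],[0,0,-4.3],1],
    [[18.2,-28.6,0],[0,0,-4.3],1],
    [[18.2,-28.6,0],[0,0,-4.3],1],
    [[18.2,-28.6,0],[0,0,-4.3],1],
  ],
)

```text
clock: 2.63
eef_pos: [0.4754, 0.0058, 0.2315]
tool_rot: [0.711, 0.704, 0.0, 0.0]
ft_force: [-0.2, -0.5, -0.1]
grip_width: 0.0854
grasp_force: 0.0
```

Call:
drive_tool(
  increments=[
    [[0,0,-20],[0,0,0],1],
    [[0,0,-20],[0,0,0],1],
    [[0,0,0],[0,0,0],1],
  ],
)

```text
clock: 2.88
eef_pos: [0.4724, 0.0066, 0.1877]
tool_rot: [0.71, 0.704, -0.003, -0.002]
ft_force: [-0.4, 0.4, 0.2]
grip_width: 0.0855
grasp_force: 0.0
```

Call:
drive_tool(
  increments=[
    [[0,0,-25],[0,0,0],1],
    [[0,0,-25],[0,0,0],1],
    [[0,0,-25],[0,0,0],1],
    [[0,0,-20],[0,0,0],1],
    [[0,0,0],[0,0,0],1],
    [[0,0,0],[0,0,0],1],
  ],
)

```text
clock: 3.38
eef_pos: [0.4741, 0.0078, 0.0964]
tool_rot: [0.709, 0.705, -0.001, -0.001]
ft_force: [0.8, -0.2, 0.8]
grip_width: 0.0854
grasp_force: 0.0
```

```bash
python3 - <<'E'
from h import *
c=camera("top");d=camera("scene");s=get_obs();print(s["eef_pos"],s["tool_rot"],s["ft_force"])
z=lambda i:cv2.resize(i,(400,400),interpolation=cv2.INTER_CUBIC)
save("above",np.hstack([z(d["image"][140:240,230:330]),z(c["image"][190:290,240:340])]))
E
```

```text
[0.47604199 0.00774504 0.0980926 ] [0.70898185 0.70522537 0.00098968 0.00096893] [0.2735633  0.62578989 0.33525104]
```

View pics/above.png

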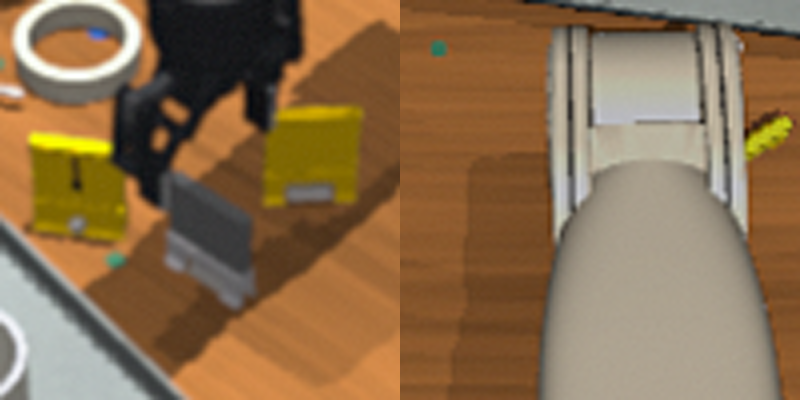

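The gripper sits squarely astride the grey holder, with its top edge at about (205,185) in the crop. The yellow look-alikes are clear to either side, so I'll go down and grip.

Call:
drive_tool(
  increments=[
    [[0,0,-14],[0,0,0],1],
    [[0,0,-14],[0,0,0],1],
    [[0,0,-14],[0,0,0],1],
    [[0,0,-14],[0,0,0],1],
    [[0,0,0],[0,0,0],1],
    [[0,0,0],[0,0,0],1],
  ],
)

```text
clock: 3.98
eef_pos: [0.4754, 0.0076, 0.0414]
tool_rot: [0.709, 0.705, 0.0, 0.0]
ft_force: [0.3, -0.4, -0.1]
grip_width: 0.0854
grasp_force: 0.0
```

Call:
drive_tool(
  increments=[
    [[0,0,0],[0,0,0],0.5],
    [[0,0,0],[0,0,0],0.35],
    [[0,0,0],[0,0,0],0.25],
    [[0,0,0],[0,0,0],0.2],
    [[0,0,0],[0,0,0],0],
    [[0,0,0],[0,0,0],0],
    [[0,0,0],[0,0,0],0],
    [[0,0,0],[0,0,0],0],
  ],
)

```text
clock: 4.65
eef_pos: [0.4748, 0.0075, 0.0405]
tool_rot: [0.709, 0.705, 0.0, 0.0]
ft_force: [-0.8, -0.0, 2.2]
grip_width: 0.0088
grasp_force: 59.9
```

Call:
drive_tool(
  increments=[
    [[0,0,10],[0,0,0],0],
    [[0,0,20],[0,0,0],0],
    [[0,0,25],[0,0,0],0],
    [[0,0,25],[0,0,0],0],
    [[0,0,25],[0,0,0],0],
    [[0,0,20],[0,0,0],0],
    [[0,0,0],[0,0,0],0],
    [[0,0,0],[0,0,0],0],
  ],
)

```text
clock: 5.32
eef_pos: [0.4754, 0.0075, 0.1659]
tool_rot: [0.709, 0.705, 0.001, 0.001]
ft_force: [-0.1, -0.5, -1.6]
grip_width: 0.0095
grasp_force: 59.7
```

```bash
python3 - <<'E'
from fit import *
d=camera("scene");c=camera("top");s=get_obs();e=s["eef_pos"];print(e,s["tool_rot"],s["ft_force"],s["grip_width"])
yaw=-.0054
for p in ([e[0],e[1],yaw,e[2]-.0405],):
    im=cv2.resize(d["image"],None,fx=4,fy=4,interpolation=cv2.INTER_CUBIC)
    for P in PARTS:
        q=(proj(d,pose(P,p))+.5)*4
        for i in range(8):
            for j in range(i):
                if bin(i^j).count("1")==1: cv2.line(im,tuple(map(int,q[i])),tuple(map(int,q[j])),(255,0,0),1)
    m=q.mean(0).astype(int);print(m/4)
    a=im[m[1]-350:m[1]+150,m[0]-200:m[0]+200]
b=cv2.resize(d["image"],(400,300))
o=np.zeros((500,800,3),np.uint8);o[:a.shape[0],:a.shape[1]]=a;o[:300,400:]=b;save("held",o)
E
```

```text
[0.4736 0.0075 0.1638] [ 0.7092  0.705  -0.0009 -0.0009] [-1.1429  0.3296 -0.1673] 0.009723550813548611
[283.5  175.75]
```

View pics/held.png

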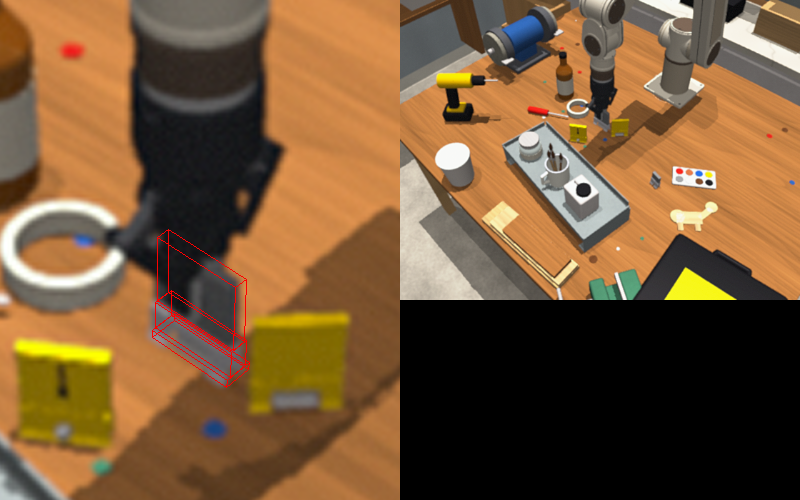

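Call:
drive_tool(
  increments=[
    [[15,5,0],[0,0,-1],0],
    [[23,7,0],[0,0,-1.5],0],
    [[25,8,0],[0,0,-1.5],0],
    [[25,8,0],[0,0,-1.5],0],
    [[24,6,0],[0,0,-1],0],
    [[15,4.5,0],[0,0,-1],0],
    [[0,0,0],[0,0,0],0],
    [[0,0,0],[0,0,0],0],
  ],
)

```text
clock: 6.08
eef_pos: [0.6006, 0.0461, 0.1625]
tool_rot: [0.753, 0.657, -0.002, -0.001]
ft_force: [0.5, -0.3, -1.3]
grip_width: 0.0094
grasp_force: 59.5
```

```bash
cat > look.py <<'E'
from fit import *
import sys
d=camera("scene");c=camera("top");s=get_obs();e=s["eef_pos"];r=s["tool_rot"]
yaw=2*np.arctan2(r[1],r[0])-np.pi/2
print(e,np.degrees(yaw),r,s["ft_force"],s["ft_torque"],s["grip_width"])
p=[e[0],e[1],yaw,e[2]-.0405]
im=cv2.resize(d["image"],None,fx=4,fy=4,interpolation=cv2.INTER_CUBIC);raw=im.copy()
for P in PARTS:
    q=(proj(d,pose(P,p))+.5)*4
    for i in range(8):
        for j in range(i):
            if bin(i^j).count("1")==1: cv2.line(im,tuple(map(int,q[i])),tuple(map(int,q[j])),(255,0,0),1)
m=q.mean(0).astype(int)
Y=-.137;L=np.array([.602,.046,.095]);u=np.array([-np.sin(Y),np.cos(Y),0])
l=((proj(d,[L-.1*u,L+.1*u])+.5)*4).astype(int);cv2.line(im,tuple(map(int,l[0])),tuple(map(int,l[1])),(0,255,0),1)
f=lambda i:i[m[1]-350:m[1]+250,m[0]-200:m[0]+200]
save(sys.argv[1],np.hstack([f(raw),f(im)]))
E
python3 look.py over
```

```text
[0.5999 0.0457 0.1637] -7.8240374173335745 [ 0.7537  0.6572 -0.0016 -0.0011] [-0.2152 -0.3369 -1.339 ] [-0.0232 -0.0396  0.0038] 0.00915017403324673
```

View pics/over.png

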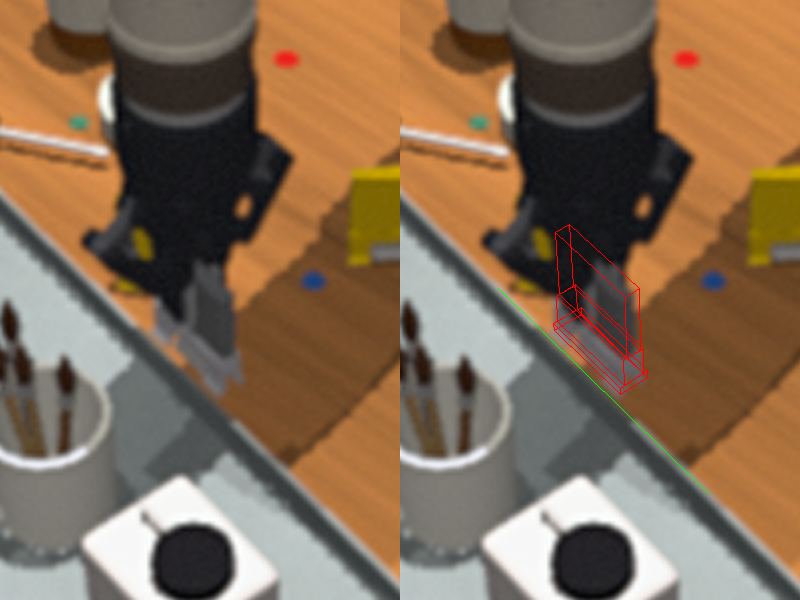

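Call:
drive_tool(
  increments=[
    [[1,0,-6],[0,0,0],0],
    [[0,0,-6],[0,0,0],0],
    [[0,0,-5],[0,0,0],0],
    [[0,0,-2],[0,0,0],0],
    [[0,0,0],[0,0,0],0],
    [[0,0,0],[0,0,0],0],
    [[0,0,0],[0,0,0],0],
    [[0,0,0],[0,0,0],0],
  ],
)

```text
clock: 6.85
eef_pos: [0.603, 0.046, 0.1467]
tool_rot: [0.754, 0.657, 0.0, 0.0]
ft_force: [-0.1, -1.0, -0.9]
grip_width: 0.0095
grasp_force: 59.5
```

Call:
drive_tool(
  increments=[
    [[0,0,-2],[0,0,0],0],
    [[0,0,-2],[0,0,0],0],
    [[0,0,-2],[0,0,0],0],
    [[0,0,0],[0,0,0],0],
  ],
)

```text
clock: 7.18
eef_pos: [0.6023, 0.046, 0.1397]
tool_rot: [0.754, 0.657, -0.0, -0.0]
ft_force: [-0.6, 0.9, -2.2]
grip_width: 0.0091
grasp_force: 59.5
```

Call:
drive_tool(
  increments=[
    [[0,0,-1.5],[0,0,0],0],
    [[0,0,-1.5],[0,0,0],0],
    [[0,0,0],[0,0,0],0],
  ],
)

```text
clock: 7.43
eef_pos: [0.6025, 0.046, 0.1369]
tool_rot: [0.754, 0.657, -0.0, -0.0]
ft_force: [-0.6, -0.6, -1.0]
grip_width: 0.01
grasp_force: 59.5
```

Call:
drive_tool(
  increments=[
    [[0,0,-1],[0,0,0],0],
    [[0,0,-1],[0,0,0],0],
    [[0,0,-1],[0,0,0],0],
    [[0,0,0],[0,0,0],0],
  ],
)

```text
clock: 7.77
eef_pos: [0.6026, 0.046, 0.134]
tool_rot: [0.754, 0.657, -0.0, -0.0]
ft_force: [0.4, -0.5, -0.5]
grip_width: 0.0092
grasp_force: 59.5
```

Call:
drive_tool(
  increments=[
    [[0,0,-1],[0,0,0],0],
    [[0,0,-1],[0,0,0],0],
    [[0,0,0],[0,0,0],0],
  ],
)

```text
clock: 8.02
eef_pos: [0.6026, 0.046, 0.1321]
tool_rot: [0.754, 0.657, -0.0, -0.0]
ft_force: [-0.8, -0.6, -1.9]
grip_width: 0.0094
grasp_force: 59.5
```

```bash
python3 look.py mouth
```

```text
[0.6027 0.046  0.1322] -7.831519765838151 [ 0.7537  0.6572 -0.0001 -0.    ] [-0.3036  0.3816 -1.171 ] [ 0.0249 -0.0001  0.065 ] 0.00931633347611073
```

View pics/mouth.png

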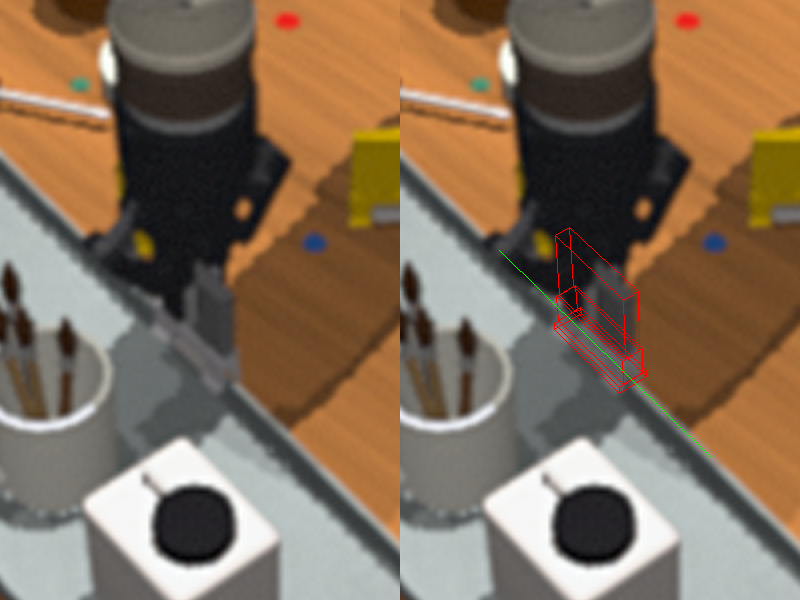

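The holder straddles the lip at about (215,380), its underside is now below the lip's top edge and there is no force yet. I'll push on in small steps.

Call:
drive_tool(
  increments=[
    [[0,0,-1],[0,0,0],0],
    [[0,0,-1],[0,0,0],0],
    [[0,0,0],[0,0,0],0],
  ],
)

```text
clock: 8.37
eef_pos: [0.6025, 0.0461, 0.1301]
tool_rot: [0.754, 0.657, -0.0, -0.0]
ft_force: [-1.4, 0.2, -1.5]
grip_width: 0.0097
grasp_force: 59.7
```

Call:
drive_tool(
  increments=[
    [[0,0,-1],[0,0,0],0],
    [[0,0,-1],[0,0,0],0],
    [[0,0,0],[0,0,0],0],
  ],
)

```text
clock: 8.62
eef_pos: [0.6022, 0.046, 0.1279]
tool_rot: [0.754, 0.657, -0.0, -0.0]
ft_force: [-1.6, 0.8, -0.5]
grip_width: 0.0095
grasp_force: 59.6
```

Call:
drive_tool(
  increments=[
    [[0,0,-1],[0,0,0],0],
    [[0,0,-0.5],[0,0,0],0],
    [[0,0,0],[0,0,0],0],
  ],
)

```text
clock: 8.87
eef_pos: [0.6022, 0.046, 0.1263]
tool_rot: [0.754, 0.657, -0.0, -0.0]
ft_force: [-2.5, 0.3, -1.2]
grip_width: 0.0092
grasp_force: 59.6
```

Call:
drive_tool(
  increments=[
    [[-1,0,-0.5],[0,0,0],0],
    [[0,0,-1],[0,0,0],0],
    [[0,0,0],[0,0,0],0],
  ],
)

```text
clock: 9.12
eef_pos: [0.6021, 0.0459, 0.1252]
tool_rot: [0.754, 0.657, 0.0, 0.0]
ft_force: [0.5, 0.2, -1.4]
grip_width: 0.0096
grasp_force: 59.6
```

Call:
drive_tool(
  increments=[
    [[0,0,-1],[0,0,0],0],
    [[0,0,-0.5],[0,0,0],0],
    [[0,0,0],[0,0,0],0],
  ],
)

```text
clock: 9.37
eef_pos: [0.602, 0.0459, 0.1238]
tool_rot: [0.754, 0.657, 0.0, 0.0]
ft_force: [-0.3, 0.5, -0.6]
grip_width: 0.0098
grasp_force: 59.5
```

Call:
drive_tool(
  increments=[
    [[0,0,-1],[0,0,0],0],
    [[0,0,-0.5],[0,0,0],0],
    [[0,0,0],[0,0,0],0],
  ],
)

```text
clock: 9.62
eef_pos: [0.602, 0.046, 0.1223]
tool_rot: [0.754, 0.657, 0.0, 0.0]
ft_force: [0.5, -0.6, -0.8]
grip_width: 0.0093
grasp_force: 59.5
```

Call:
drive_tool(
  increments=[
    [[0,0,-1],[0,0,0],0],
  ],
)

```text
clock: 9.7
eef_pos: [0.602, 0.046, 0.1215]
tool_rot: [0.754, 0.657, 0.0, 0.0]
ft_force: [-0.4, 0.4, -0.1]
grip_width: 0.0094
grasp_force: 59.6
```

Call:
drive_tool(
  increments=[
    [[0,0,-1],[0,0,0],0],
  ],
)

```text
clock: 9.78
eef_pos: [0.602, 0.046, 0.1204]
tool_rot: [0.754, 0.657, 0.0, 0.0]
ft_force: [0.6, -0.1, -1.4]
grip_width: 0.0092
grasp_force: 59.6
```

```bash
python3 look.py push
```

```text
[0.602  0.046  0.1202] -7.827831181222059 [0.7537 0.6572 0.0002 0.0002] [ 1.1291  0.0315 -1.6589] [-0.0276 -0.2114 -0.072 ] 0.00918703145921746
```

View pics/push.png

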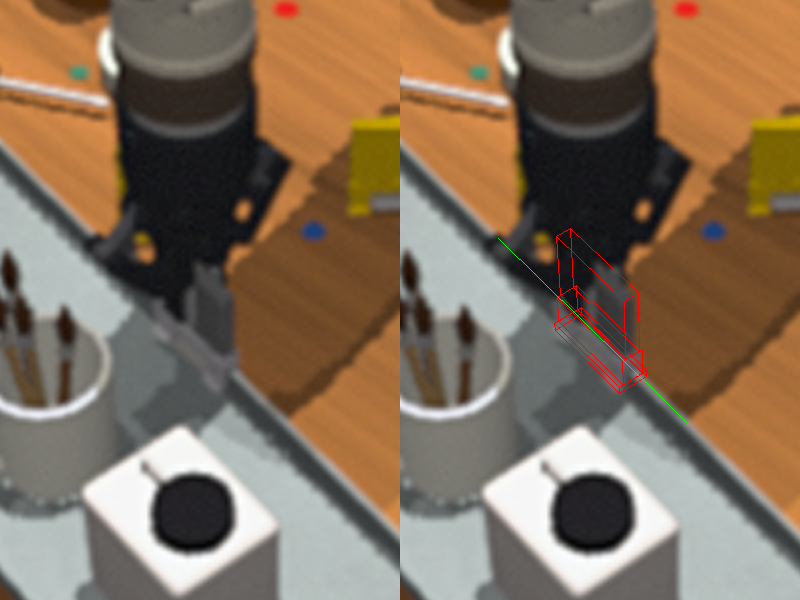

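The holder is over the lip at about (230,365): the rear leg shows inside the shelf, and the front foot is now hidden behind the lip. I'll continue gently, one row at a time.

Call:
drive_tool(
  increments=[
    [[0,0,-0.5],[0,0,0],0],
    [[0,0,0],[0,0,0],0],
  ],
)

```text
clock: 10.05
eef_pos: [0.6019, 0.046, 0.1198]
tool_rot: [0.754, 0.657, 0.0, 0.0]
ft_force: [1.3, -0.0, -1.0]
grip_width: 0.0093
grasp_force: 59.6
```

Call:
drive_tool(
  increments=[
    [[0,0,-0.5],[0,0,0],0],
    [[0,0,0],[0,0,0],0],
  ],
)

```text
clock: 10.22
eef_pos: [0.602, 0.046, 0.1194]
tool_rot: [0.754, 0.657, 0.0, 0.0]
ft_force: [1.0, -0.9, -0.8]
grip_width: 0.0095
grasp_force: 59.6
```

Call:
drive_tool(
  increments=[
    [[0,0,-0.5],[0,0,0],0],
    [[0,0,0],[0,0,0],0],
  ],
)

```text
clock: 10.38
eef_pos: [0.6019, 0.046, 0.1189]
tool_rot: [0.754, 0.657, 0.0, 0.0]
ft_force: [1.3, -0.1, 0.2]
grip_width: 0.009
grasp_force: 59.6
```

Call:
drive_tool(
  increments=[
    [[0,0,-0.5],[0,0,0],0],
    [[0,0,0],[0,0,0],0],
  ],
)

```text
clock: 10.55
eef_pos: [0.6019, 0.046, 0.1184]
tool_rot: [0.754, 0.657, 0.0, 0.0]
ft_force: [0.6, -0.3, -0.4]
grip_width: 0.0087
grasp_force: 59.6
```

Call:
drive_tool(
  increments=[
    [[0,0,-0.5],[0,0,0],0],
    [[0,0,0],[0,0,0],0],
  ],
)

```text
clock: 10.72
eef_pos: [0.6019, 0.046, 0.1179]
tool_rot: [0.754, 0.657, 0.0, 0.0]
ft_force: [1.0, -0.0, -0.4]
grip_width: 0.0094
grasp_force: 59.6
```

Call:
drive_tool(
  increments=[
    [[0,0,-0.5],[0,0,0],0],
    [[0,0,0],[0,0,0],0],
  ],
)

```text
clock: 10.88
eef_pos: [0.6019, 0.046, 0.1177]
tool_rot: [0.754, 0.657, 0.0, 0.0]
ft_force: [1.4, -0.3, 1.1]
grip_width: 0.0094
grasp_force: 59.9
```

Call:
drive_tool(
  increments=[
    [[0,0,-0.5],[0,0,0],0],
    [[0,0,0],[0,0,0],0],
  ],
)

```text
clock: 11.05
eef_pos: [0.6019, 0.046, 0.1176]
tool_rot: [0.754, 0.657, 0.0, 0.0]
ft_force: [-0.0, -0.5, 3.2]
grip_width: 0.0095
grasp_force: 60.5
```

Call:
drive_tool(
  increments=[
    [[0,0,-0.5],[0,0,0],0],
    [[0,0,0],[0,0,0],0],
  ],
)

```text
clock: 11.22
eef_pos: [0.602, 0.046, 0.1176]
tool_rot: [0.754, 0.657, 0.001, 0.0]
ft_force: [0.6, -0.6, 7.0]
grip_width: 0.0095
grasp_force: 61.0
```

Call:
drive_tool(
  increments=[
    [[0,0,-0.5],[0,0,0],0],
    [[0,0,0],[0,0,0],0],
  ],
)

```text
clock: 11.38
eef_pos: [0.602, 0.046, 0.1176]
tool_rot: [0.754, 0.657, 0.001, 0.001]
ft_force: [-2.6, -0.5, 9.8]
grip_width: 0.0093
grasp_force: 61.3
```

Call:
drive_tool(
  increments=[
    [[0,0,-0.5],[0,0,0],0],
    [[0,0,0],[0,0,0],0],
  ],
)

```text
clock: 11.55
eef_pos: [0.602, 0.046, 0.1176]
tool_rot: [0.754, 0.657, 0.001, 0.001]
ft_force: [-2.0, -0.5, 11.7]
grip_width: 0.0097
grasp_force: 61.6
```

Call:
drive_tool(
  increments=[
    [[0,0,-0.3],[0,0,0],0],
    [[0,0,0],[0,0,0],0],
    [[0,0,0],[0,0,0],0],
  ],
)

```text
clock: 11.8
eef_pos: [0.602, 0.046, 0.1176]
tool_rot: [0.754, 0.657, 0.001, 0.001]
ft_force: [-4.0, -0.6, 12.7]
grip_width: 0.0093
grasp_force: 61.7
```

Call:
drive_tool(
  increments=[
    [[-0.4,0,-0.4],[0,0,0],0],
    [[0,0,0],[0,0,0],0],
    [[0,0,0],[0,0,0],0],
    [[0,0,0],[0,0,0],0],
  ],
)

```text
clock: 12.13
eef_pos: [0.602, 0.046, 0.1176]
tool_rot: [0.754, 0.657, 0.001, 0.001]
ft_force: [-2.4, -1.9, 13.3]
grip_width: 0.0096
grasp_force: 61.8
```

Call:
drive_tool(
  increments=[
    [[0,0,0],[0,0,0],0],
    [[0,0,0],[0,0,0],0],
    [[0,0,0],[0,0,0],0],
    [[0,0,0],[0,0,0],0],
    [[0,0,0],[0,0,0],0],
    [[0,0,0],[0,0,0],0],
  ],
)

```text
clock: 12.63
eef_pos: [0.602, 0.046, 0.1176]
tool_rot: [0.754, 0.657, 0.001, 0.001]
ft_force: [-2.7, -1.2, 14.3]
grip_width: 0.0094
grasp_force: 61.8
```

```bash
python3 - <<'E'
from fit import *
d=camera("scene");c=camera("top");s=get_obs();print(s["eef_pos"],s["ft_force"],s["ft_torque"])
for q in("label_holder","brush_mug"):
  for x in silhouettes(q,d)[:4]: print(q,x["conf"],x["bbox"])
e=s["eef_pos"]
p=np.vstack([proj(d,pose(P,[e[0],e[1],-.137,.077])) for P in PARTS]);print("expected bbox",p.min(0),p.max(0))
E
```

```text
[0.602  0.046  0.1176] [-2.3013 -0.4215 13.8594] [-0.1761  0.6422  0.0123]
label_holder 0.92 [295.0, 168.0, 319.7, 194.4]
label_holder 0.82 [245.9, 203.9, 267.8, 236.3]
brush_mug 0.7 [200.0, 197.9, 237.5, 263.1]
brush_mug 0.6 [378.6, 282.9, 443.2, 324.5]
expected bbox [247.0209 195.1846] [269.8949 236.448 ]
```

The holder is hard against its stop: TCP z stays at 117.6 mm as the force rises, which puts the underside at 77 mm. The press is steady at about 14–15 N, so I'm handing it in.

```bash
python3 -c "
from workcell import job_done
print(job_done())"
```

```text
the job is handed in; nothing more can be done
None
```

The wide grey label holder is fully home on the lip, card out and centred in front of the mug to a few millimetres, held at about 14 N; I never clearly felt the spring give way, only light rubbing before the hard stop.

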